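Clear the bread bin and hold its lid half open

ROBOT

A 7-joint arm with a two-finger parallel gripper is mounted at the origin on a cart in front of the work surface, level with it; the furniture and walls round the work are solid. World frame = base frame: x ahead of the robot, y to its left, z up, the work surface at z = 0. Lengths are in m, angles in rad, forces in N, time in s.
With the tool pointing down it reaches from about 0.35 to 0.9 m from the base axis. Payload 19.9 kg.
Tool frame: the origin (TCP) lies midway between the tips of the shut fingers; the grasp point (between the pads) lies 19 mm behind it (ctrl.grip_depth is the distance from the TCP to the grasp point, in m); y points along the fingers, x is the direction in which the jaws open and shut, and the axes are right-handed (so a half turn about y gives the same grasp; the last joint's range is limited). The gripper opens to 85 mm and grips with 20 to 120 N. Pads are 22 mm wide; open, the fingers measure 114 mm over their backs; the gripper's body (76 mm by 85 mm) begins 54 mm behind the grasp point. The pads swing forward as they close: fully open they stand 13 mm farther back than shut.
Start: joints at [-1.31, 0.417, -0.01, 1.614, 0.005, 1.111, -0.053], TCP at [0.186, 0.597, 0.231] pointing down, gripper open.
Joint ranges: [-2.81, 2.81], [-0.39, 2.02], [-1.27, 1.25], [0.06, 2.57], [-1.19, 4.33], [0.19, 2], [-2.82, 2.82]. Speed limits (rad/s): [1.89, 1.89, 2.39, 2.39, 3.01, 3.01, 3.01].

INTERFACE

Orientations are given as a rotation vector (axis times angle).
In Python, from cell import ctrl gives the robot as it stands. The module is installed in compiled form; this text tells all that it offers.
- The arm moves only by the tool apply_moves, never from a script. Its argument "series" is a list of rows, each a list of 3 entries, a list of its own where there are three numbers: the closure, from -1 (fully open) to 1 (shut), then the shift along the tool's x, y, z each as a share of 40 cm, from -1 to 1, then the turn about the tool's y as a share of pi rad, from -1 to 1. In form: [[grip, [dx, dy, dz], twist], ...]. A call has 1 to 20 rows; each row is the pose to reach, as a shift and turn from the pose commanded when the call began, along the tool's axes at that moment, turning the shorter way round; what a row does not reach only later rows make up. A row lasts 1/10 s, in which the tool goes at most 50 mm and 8.59 degrees, less where a joint would pass 70% of its speed; a pose out of reach is approached as far as the arm can. A call with a number of a shift or a turn outside -1 to 1 is refused whole. A call with a gripper value outside its range is refused whole. The fingers move at their own pace and stop on an object; "grip_force" is the grip in N (left out, the last holds). Time passes only in rows, so rows that repeat a pose let the fingers close. It gives the time, the measured TCP pose, the force and the opening at its end, in the units of the state.
- ctrl.get_state(): the state, without advancing time (a new reading comes with each control period).
- ctrl.snapshot(name): name is "scene" or "top"; returns a dict with "img" (400x640x3 uint8, red, green, blue), "fx", "fy", "cx", "cy" (pixels), "view" (4x4, takes a point from world to camera coordinates). Camera axes: x right, y up, looking along -z (the intrinsics and any distortion apply to the point x, -y, -z); pixel columns grow to the right and rows downward; lengths in m; the calibration is good to about 2 mm. A picture is of the moment at which its call begins. There is no depth.
- ctrl.job_done(): hands the job in, once; it reports no verdict.
Trained networks look in the newest picture that a camera, given by its name, has taken for a name from the list of things; names that differ only in an ending like _2 or _b are one class to them, and where a whole thing is asked for, a point or a joint stands for the part that bears it (a point fixed in the world has none). Each returns a list of dicts, best first, with "score" (0 to 1); they miss things now and then, are a little off and sometimes report something else, mostly with a low value. They report only what shows in the picture. A call takes as long as a camera call. They do not tell look-alikes from the thing itself.
- ctrl.boxes_of(camera, query): "at" ([column, row] in pixels, amid what is visible of it).
- ctrl.outline_of(camera, query): "mask" (400x640 bool, what is visible of it) and "at" ([column, row] in pixels, amid what is visible of it).
- ctrl.tip_of(camera, query): "at" ([column, row] in pixels: a listed point, or the origin of a listed thing).
The state is a dict: "time_s": time; "qpos": joint angles; "qd": joint speeds; "joint_torque": joint torques, N m; "ee_pos": TCP position; "orientation": TCP orientation; "contact_force": force on the tool from outside, world axes, zero at the start; "moment": the same for the moment, N m; "grip_width": finger opening in m.
Only numpy, scipy, OpenCV 4.12 (cv2) and the standard library are available. Lean on these libraries where they do the work, as an engineer would, in place of code of your own. Each camera call takes 0.05 s, during which the arm holds its last target.

TASK

I need both hands free to get the lemons out of the green bread bin: take the salt shaker off its wooden lid and stand it upright on the worktop, clear of the bin, before you raise the lid. Then raise the lid to half open, 45 degrees, and keep holding it there: it falls shut if you let go, so finish while still holding it. Leave everything else where it is.

Things in the scene. Friction and masses are not known exactly. Their poses are not given: they have to be found in the camera images.
- bin: green open-topped bread bin, 200 (x) x 260 (y) x 110 high, 6 mm walls, fixed to the worktop, with two lemons inside. Origin: centre of its underside, on the worktop. Its x axis points from the front (knob side, towards the robot) to the hinge side, y along the hinge, z up. It stands turned by up to 17 degrees.
- bin_lid (a joint): lid angle in rad: 0 = shut, 0.785 = 45 degrees, grows as the knob side rises and swings back; stops at 1.75. Light wooden board 212 x 268 x 10 mm, 0.35 kg, upper face 120 mm above the worktop when shut. It moves freely and falls shut from 45 degrees when released; about 2 N at the knob lifts it.
- lid_knob (a point): head centre of the dark round wooden knob on the lid's front edge; moves with the lid. Knob 42 mm tall; head 28 mm across from 17 to 36 mm above the lid, neck 20 mm. This point: 28 mm above the lid's upper face, 175 mm in front of the hinge line and 38 mm above it when shut (148 mm above the worktop). Gripped along the bin's y, it can turn between the pads as the lid swings.
- lid_hinge (a point): middle of the lid's hinge line, which runs along the bin's y at the far rim, 110 mm above the worktop, 100 mm behind the bin's centre
- shaker_mid (a point): centre (half-way up) of the salt shaker: round, 44 mm across, 90 mm tall, clear glass body with white salt and a grey top, standing upright on the bin's lid behind the knob; about 0.1 kg
- salt_shaker: the same shaker; origin at the centre of its underside, z up its axis
- jam_jar: bystander: jam jar with a yellow lid, 66 across, 100 tall, at the back; origin under its centre
- pepper_mill: bystander: dark wooden pepper mill, 58 across, 160 tall, at the back; origin under its centre
- yellow_mug: bystander: yellow mug, 79 x 112 x 91, at the front left; origin under its centre
Mind the look-alikes: they are no part of the job. Of the things that look like the salt_shaker, the smallest one is meant.

How it is judged:
On the way:
1. the shaker stands upright and released on the worktop, off the bin, with the lid still shut (height (world z) of shaker_mid between 0.036 and 0.056 m and angle between shaker_mid's own z axis and vertical below 0.15 rad and linear speed of salt_shaker below 0.03 m/s and contact force between the fingers and salt_shaker below 0.2 N and contact force between salt_shaker and bin below 0.2 N and value of joint bin_lid below 0.1 rad), for 0.2 s.
At the end, for the whole second after the job is handed in: The gripper's fingers hold the lid still at 45 degrees, give or take 7.5; no other thing leans on the bin or lid; the shaker stands upright, at rest and released, on the worktop and does not touch the bin (value of joint bin_lid between 0.655 and 0.915 rad and velocity of joint bin_lid between -0.1 and 0.1 rad/s and contact force between the fingers and bin above 0.5 N and height (world z) of shaker_mid between 0.036 and 0.056 m and angle between shaker_mid's own z axis and vertical below 0.15 rad and linear speed of salt_shaker below 0.03 m/s and contact force between the fingers and salt_shaker below 0.2 N and contact force between salt_shaker and bin below 0.2 N and contact force between bin and jam_jar below 0.2 N and contact force between bin and pepper_mill below 0.2 N and contact force between bin and yellow_mug below 0.2 N); the arm keeps its last pose, push and grip.
It fails at once if the shaker is tipped over (angle between shaker_mid's own z axis and vertical above 0.8 rad).
It fails at once if the jam jar is pushed more than 30 mm or knocked over (distance of jam_jar from where it was at the start of the episode above 0.03 m or angle between jam_jar's own z axis and vertical above 0.5 rad).
It fails at once if the pepper mill is pushed more than 30 mm or knocked over (distance of pepper_mill from where it was at the start of the episode above 0.03 m or angle between pepper_mill's own z axis and vertical above 0.5 rad).
It fails at once if the yellow mug is pushed more than 30 mm or knocked over (distance of yellow_mug from where it was at the start of the episode above 0.03 m or angle between yellow_mug's own z axis and vertical above 0.5 rad).
It also fails if it takes over 54 s, if anything falls off the work surface, if the arm or the gripper's body presses on something with over 40 N, if the wrist force passes 120 N, or if a joint passes its speed limit or range.

## Working session

There is one attempt and no reset: what is moved stays moved. The work goes in short steps, Python scripts to look and compute and a tool call to move; the robot and the scene stay as the last step left them, time stands still between calls to the robot, and variables do not carry over. Pictures are saved under pics/ and viewed, and the job is handed in when it is done.

Besides the shell and the picture viewer there is one more tool, called after "Call:" in YAML: its name, and indented under it one key for each argument. apply_moves: Moves the arm, as the interface text tells. Shift numbers are shares of 40 cm and turn numbers shares of pi rad, none past 1 either way. Its arguments: {"type":"object","properties":{"series":{"type":"array","items":{"type":"array"}},"grip_force":{"type":"number"}},"required":["series"]}

```bash
mkdir -p pics
cat > h.py <<'E'
import numpy as np,cv2
from cell import ctrl
from scipy.spatial.transform import Rotation as R
def snap(n,f=None):
    s=ctrl.snapshot(n)
    if f: cv2.imwrite('pics/'+f,cv2.cvtColor(s['img'],cv2.COLOR_RGB2BGR))
    return s
def ray(s,p):
    V=np.array(s['view']);Rm=V[:3,:3];t=V[:3,3]
    d=np.array([(p[0]-s['cx'])/s['fx'],-(p[1]-s['cy'])/s['fy'],-1.])
    return -Rm.T@t,Rm.T@d
def onz(s,p,z):
    o,d=ray(s,p);return o+d*(z-o[2])/d[2]
def proj(s,P):
    V=np.array(s['view']);c=V[:3,:3]@np.asarray(P)+V[:3,3]
    return np.array([s['cx']+s['fx']*c[0]/-c[2],s['cy']+s['fy']*(-c[1])/-c[2]])
def tri(s1,p1,s2,p2):
    o1,d1=ray(s1,p1);o2,d2=ray(s2,p2)
    A=np.stack([d1,-d2],1);x=np.linalg.lstsq(A,o2-o1,rcond=None)[0]
    a=o1+x[0]*d1;b=o2+x[1]*d2
    return (a+b)/2,np.linalg.norm(a-b)
E
python3 - <<'E'
from h import *
st=ctrl.get_state();print({k:np.round(v,3) for k,v in st.items()})
S={n:snap(n,n+'0.png') for n in('scene','top')}
for n in S:
    print(n,{k:v for k,v in S[n].items() if k not in('img','view')}, 'cam',np.round(ray(S[n],(0,0))[0],3))
    for q in['shaker_mid','salt_shaker','lid_knob','lid_hinge','bin','jam_jar','pepper_mill','yellow_mug']:
        print(n,q,[(np.round(d['at']),round(d['score'],2)) for d in ctrl.tip_of(n,q)],[(np.round(d['at']),round(d['score'],2)) for d in ctrl.boxes_of(n,q)])
E
```

```text
{'time_s': np.float64(0.0), 'qpos': array([-1.309,  0.418, -0.01 ,  1.614,  0.005,  1.111, -0.053]), 'qd': array([ 0.001,  0.001,  0.   ,  0.   , -0.001,  0.002, -0.001]), 'joint_torque': array([ 1.0000e-03, -8.6444e+01,  6.7900e-01, -4.3489e+01,  1.9000e-02,
        7.0000e-03,  0.0000e+00]), 'ee_pos': array([0.186, 0.596, 0.231]), 'orientation': array([-1.338, -0.983,  0.984]), 'contact_force': array([ 1.02 ,  0.577, -0.331]), 'moment': array([-0.022,  0.024, -0.044]), 'grip_width': np.float64(0.085)}
scene {'fx': 361.87302293812314, 'fy': 361.87302293812314, 'cx': 317.3965415591131, 'cy': 196.5413598569122} cam [-0.085  0.497  0.577]
scene shaker_mid [(array([316., 271.]), 0.84), (array([342., 184.]), 0.72), (array([282., 244.]), 0.61)] [(array([280., 246.]), 0.94), (array([313., 275.]), 0.85), (array([344., 188.]), 0.62)]
scene salt_shaker [(array([284., 265.]), 0.89), (array([311., 295.]), 0.88), (array([340., 203.]), 0.72), (array([340., 184.]), 0.45)] [(array([313., 274.]), 0.97), (array([279., 248.]), 0.73), (array([340., 190.]), 0.59)]
scene lid_knob [(array([389., 198.]), 0
[... 691 characters left out ...]
.]), 0.58)] [(array([278., 259.]), 0.82), (array([268., 216.]), 0.65), (array([334., 201.]), 0.62)]
top salt_shaker [(array([275., 216.]), 0.95), (array([274., 258.]), 0.62), (array([332., 206.]), 0.6)] [(array([272., 214.]), 0.98), (array([334., 204.]), 0.79), (array([275., 259.]), 0.7)]
top lid_knob [(array([371., 233.]), 0.58)] [(array([367., 208.]), 0.73)]
top lid_hinge [(array([356., 166.]), 0.71)] [(array([370., 209.]), 0.95)]
top bin [(array([359., 214.]), 0.65)] []
top jam_jar [(array([359., 122.]), 0.84)] [(array([362., 114.]), 0.77)]
top pepper_mill [(array([322., 123.]), 0.65)] [(array([320., 115.]), 0.97)]
top yellow_mug [(array([256., 302.]), 0.94)] [(array([248., 311.]), 0.63)]
```

View pics/scene0.png

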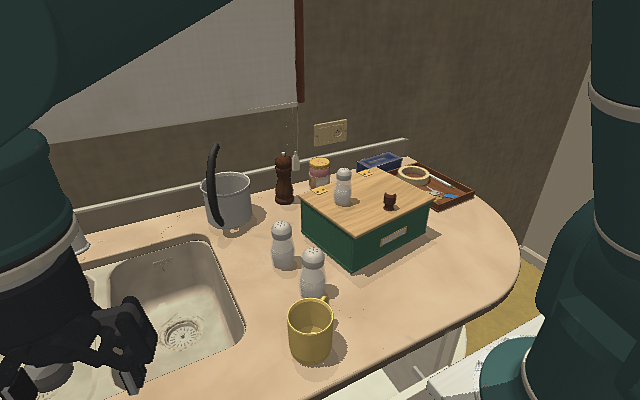

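View pics/top0.png

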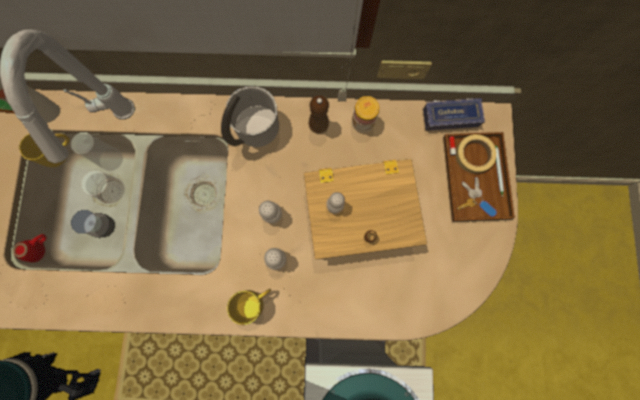

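Run:
```python
import cv2
a=cv2.imread('pics/scene0.png')[140:320,250:450]
b=cv2.imread('pics/top0.png')[140:320,235:435]
cv2.imwrite('pics/crop0.png',cv2.resize(cv2.hconcat([a,b]),None,fx=2,fy=2,interpolation=cv2.INTER_CUBIC))
```

```text
(no output)
```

View pics/crop0.png

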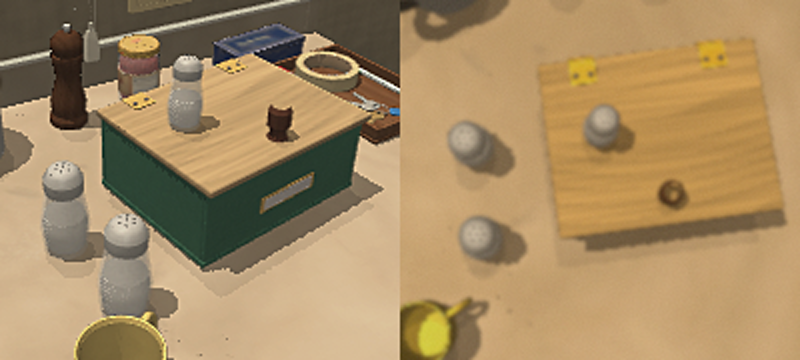

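The shaker candidates are A on the lid (scene 344,187; top 335,203), B on the worktop (scene 281,246; top 270,213) and C on the worktop (scene 313,272; top 275,259). A is the one meant: it's the only one standing on the lid behind the knob, and it looks the smallest. The crop confirms this, and I'll check its size while fitting.

```bash
cat > m.py <<'E'
from h import *
from scipy.optimize import least_squares
T=snap('top');S=snap('scene')
cT={'bl':(305,172.5),'br':(411.5,159.5),'fr':(427,245),'fl':(315,258.5)}
cS={'bl':(299.5,197),'fr':(435,196.5),'fl':(356,236.5)}
# bin frame: hinge at x=+.1; lid 212 -> guess front edge; y left+
def lidc(p,k):
    x,y,a,fx=p
    u={'b':fx+.212,'f':fx}[k[0]];v={'l':.134,'r':-.134}[k[1]]
    c,s=np.cos(a),np.sin(a);return np.array([x+c*u-s*v,y+s*u+c*v,.12])
def f(p):
    r=[proj(T,lidc(p,k))-v for k,v in cT.items()]+[proj(S,lidc(p,k))-v for k,v in cS.items()]
    x,y,a=p[:3];c,s=np.cos(a),np.sin(a)
    # knob centre at u=.1-.175=-.075
    kk=np.array([x-.075*c,y-.075*s,.148])
    r+= [proj(T,kk)-np.array(KT),proj(S,kk)-np.array(KS)]
    return np.concatenate(r)
KT=(371,236.5);KS=(390,200)
o=least_squares(f,[.55,.05,0,-.106],loss='soft_l1')
print(o.x.round(4),np.degrees(o.x[2]),f(o.x).round(1))
print('knob tri',tri(T,KT,S,KS))
for n,t,s in[('A',(335.5,202.5),(343.5,187)),('B',(270,213),(281,246)),('C',(275,259),(313,272))]:
    print(n,tri(T,t,S,s))
for n,t in[('jam',(366,108)),('mill',(319,105))]: print(n,onz(T,t,.1 if n=='jam' else .16))
print('mug',onz(T,(247,306),.09), onz(T,(276,293),.07))
E
python3 m.py
```

```text
[ 0.5354  0.0293  0.1567 -0.109 ] 8.977825872755266 [-1.5 -0.3  0.5 -0.6  0.5 -0.1 -0.5  1.  -1.1 -2.5  2.5  0.2  0.  -0.
 -0.4  0.1  0.4 -1.9]
knob tri (array([0.46264357, 0.01628317, 0.14163321]), np.float64(0.0010908423118953141))
A (array([0.53530738, 0.09957446, 0.16156165]), np.float64(0.0017218625422433013))
B (array([0.52467101, 0.26404354, 0.05513991]), np.float64(0.004490404316101013))
C (array([0.40797488, 0.24352369, 0.06324847]), np.float64(0.0019883083782811337))
jam [0.79672036 0.02436523 0.1       ]
mill [0.77382513 0.14496494 0.16      ]
mug [0.29480859 0.30039523 0.09      ] [0.32579619 0.23550446 0.07      ]
```

Run:
```python
from h import *
T=snap('top');S=snap('scene')
for n,s in(('scene',S),('top',T)):
    for d in ctrl.outline_of(n,'salt_shaker'):
        m=d['mask'];ys,xs=np.nonzero(m)
        print(n,round(d['score'],2),np.round(d['at'],1),'cols',xs.min(),xs.max(),'rows',ys.min(),ys.max(),m.sum())
    for d in ctrl.outline_of(n,'lid_knob')[:2]:
        m=d['mask'];ys,xs=np.nonzero(m);print(n,'knob',round(d['score'],2),xs.min(),xs.max(),ys.min(),ys.max())
st=ctrl.get_state();print(R.from_rotvec(st['orientation']).as_matrix().round(3))
```

```text
scene 0.79 [280.2 249. ] cols 269 295 rows 220 270 1060
scene 0.6 [340.2 187. ] cols 333 351 rows 167 205 586
scene 0.55 [310.5 275.6] cols 299 325 rows 247 297 1165
scene knob 0.65 300 435 167 238
top 0.94 [276.  257.7] cols 264 286 rows 247 271 444
top 0.83 [273.9 211.7] cols 259 282 rows 201 223 443
top 0.52 [333.4 201.5] cols 326 344 rows 192 214 329
top 0.18 [366.5 205.7] cols 304 426 rows 160 258 9433
top knob 0.81 304 427 159 258
[[ 0.298  0.    -0.955]
 [ 0.955 -0.     0.298]
 [-0.    -1.    -0.   ]]
```

```bash
cat > go.py <<'E'
from h import *
import sys
# target TCP x y z, jaw direction angle deg (world)
def go(x,y,z,a):
    st=ctrl.get_state();M=R.from_rotvec(st['orientation']).as_matrix()
    d=M.T@(np.array([x,y,z])-st['ee_pos'])/.4
    cur=np.degrees(np.arctan2(M[1,0],M[0,0]));t=(a-cur+90)%180-90
    print('pos',st['ee_pos'].round(4),'jaw',cur.round(2),'shift',d.round(4),'twist',round(-t/180,4),'tilt',M[2].round(3))
if __name__=='__main__': go(*map(float,sys.argv[1:]))
E
python3 go.py 0.535 0.0996 0.30 98.98
python3 - <<'E'
from h import *
T=snap('top');S=snap('scene')
P=np.array([.535,.0996,0])
th=np.linspace(0,2*np.pi,40)
for s,n in((S,'scene'),(T,'top')):
    p=np.array([proj(s,P+[.022*np.cos(t),.022*np.sin(t),z]) for t in th for z in(.12,.21)])
    print(n,p.min(0).round(),p.max(0).round())
    im=cv2.cvtColor(s['img'],cv2.COLOR_RGB2BGR).copy()
    for c in((.40,-.17,0),):
        q=np.array([proj(s,np.array(c)+[r*np.cos(t),r*np.sin(t),z]) for r,z in((.022,0),(.022,.09),(.057,0)) for t in th])
        for u in q: cv2.circle(im,tuple(int(v) for v in u),0,(0,0,255),-1)
    cv2.imwrite('pics/pl_%s.png'%n,im)
a=cv2.imread('pics/pl_scene.png')[130:330,260:560];b=cv2.imread('pics/pl_top.png')[140:340,290:540]
cv2.imwrite('pics/pl.png',cv2.resize(cv2.hconcat([a,b]),None,fx=1.45,fy=1.45))
E
```

```text
pos [0.1864 0.5965 0.2312] jaw 72.65 shift [-0.9259 -0.1717 -1.2024] twist -0.1463 tilt [-0. -1. -0.]
scene [333. 164.] [354. 207.]
top [326. 189.] [347. 215.]
```

View pics/pl.png

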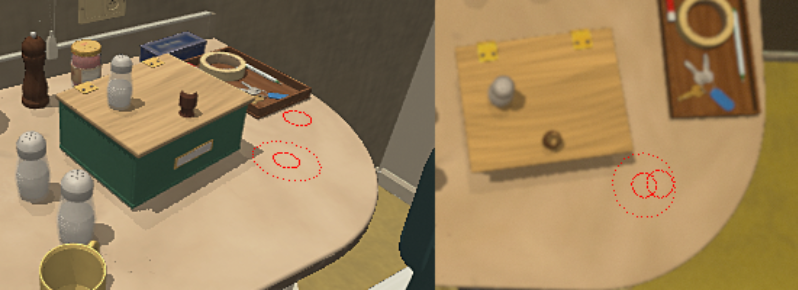

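The shaker model (44 x 90 mm) fits A in both pictures: scene columns 333–354, rows 164–207. B and C measure clearly larger, so A is the smallest. I'll set it down front right at about (0.375, -0.185), where the worktop is bare.

Call:
apply_moves:
  series:
    - [-1,[0,-0.2,0],0]
    - [-1,[0,-0.2,0],0]
    - [-1,[-0.46,-0.2,-0.6],-0.146]
    - [-1,[-0.46,-0.2,-0.6],-0.146]
    - [-1,[-0.46,-0.2,-0.6],-0.146]
    - [-1,[-0.46,-0.2,-0.6],-0.146]
    - [-1,[-0.46,-0.2,-0.6],-0.146]
    - [-1,[-0.46,-0.2,-0.6],-0.146]
    - [-1,[-0.46,-0.2,-0.6],-0.146]
    - [-1,[-0.46,-0.2,-0.6],-0.146]
    - [-1,[-0.46,-0.2,-0.6],-0.146]
    - [-1,[-0.46,-0.2,-0.6],-0.146]
  grip_force: 25

```text
time_s: 3.4
ee_pos: [0.3596, 0.3507, 0.3112]
orientation: [-1.13, -1.325, 1.325]
contact_force: [-0.4, -0.8, 0.0]
grip_width: 0.0855
```

```bash
python3 go.py 0.535 0.0996 0.30 98.98
```

```text
pos [0.3596 0.3507 0.3112] jaw 99.06 shift [-0.6889  0.0279 -0.3341] twist 0.0005 tilt [ 0. -1.  0.]
```

Call:
apply_moves:
  series:
    - [-1,[-0.689,0.0,-0.334],0]
    - [-1,[-0.689,0.0,-0.334],0]
    - [-1,[-0.689,0.0,-0.334],0]
    - [-1,[-0.689,0.0,-0.334],0]
    - [-1,[-0.689,0.0,-0.334],0]
    - [-1,[-0.689,0.0,-0.334],0]
    - [-1,[-0.689,0.0,-0.334],0]
    - [-1,[-0.689,0.0,-0.334],0]
    - [-1,[-0.689,0.0,-0.334],0]
    - [-1,[-0.689,0.0,-0.334],0]

```text
time_s: 4.4
ee_pos: [0.5347, 0.0997, 0.3113]
orientation: [-1.129, -1.325, 1.325]
contact_force: [-0.2, 0.6, -0.5]
grip_width: 0.0849
```

```bash
python3 go.py 0.535 0.0996 0.149 98.98
python3 - <<'E'
from h import *
S=snap('scene');T=snap('top')
a=cv2.resize(S['img'][60:300,240:480],None,fx=1.65,fy=1.65);b=cv2.resize(T['img'][60:300,220:460],None,fx=1.65,fy=1.65)
cv2.imwrite('pics/p1.png',cv2.hconcat([a,b])[:,:,::-1])
E
```

```text
pos [0.5347 0.0997 0.3113] jaw 99.09 shift [-0.0006  0.4057 -0.0007] twist 0.0006 tilt [ 0. -1.  0.]
```

View pics/p1.png

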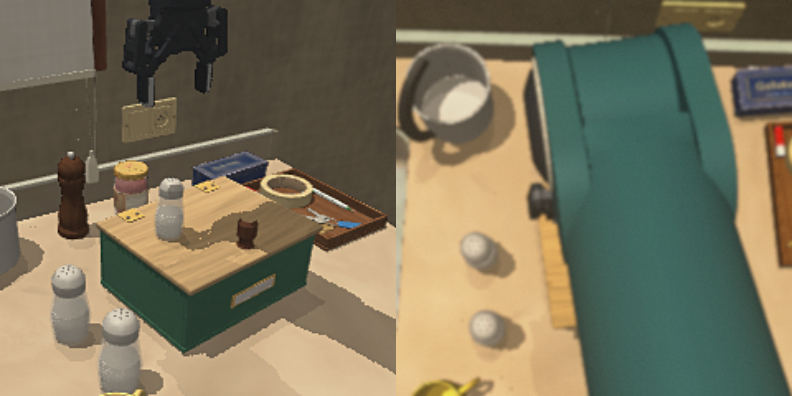

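The gripper is centred above shaker A (scene 343,187) with its fingers straddling it. The top view is blocked by the arm. Next I'll lower it.

Call:
apply_moves:
  series:
    - [-1,[0,0.1,0],0]
    - [-1,[0,0.18,0],0]
    - [-1,[0,0.25,0],0]
    - [-1,[0,0.31,0],0]
    - [-1,[0,0.36,0],0]
    - [-1,[0,0.39,0],0]
    - [-1,[0,0.408,0],0]
    - [-1,[0,0.408,0],0]

```text
time_s: 5.3
ee_pos: [0.5352, 0.0981, 0.1478]
orientation: [-1.131, -1.323, 1.324]
contact_force: [0.9, -0.3, 0.4]
grip_width: 0.0857
```

```bash
python3 go.py 0.535 0.0996 0.148 98.98
python3 - <<'E'
from h import *
S=snap('scene')
cv2.imwrite('pics/p2.png',cv2.resize(S['img'][90:290,240:480],None,fx=3,fy=3)[:,:,::-1])
E
```

```text
pos [0.5352 0.0981 0.1478] jaw 98.95 shift [ 0.0038 -0.0004 -0.0002] twist -0.0001 tilt [-0.    -1.     0.001]
```

View pics/p2.png

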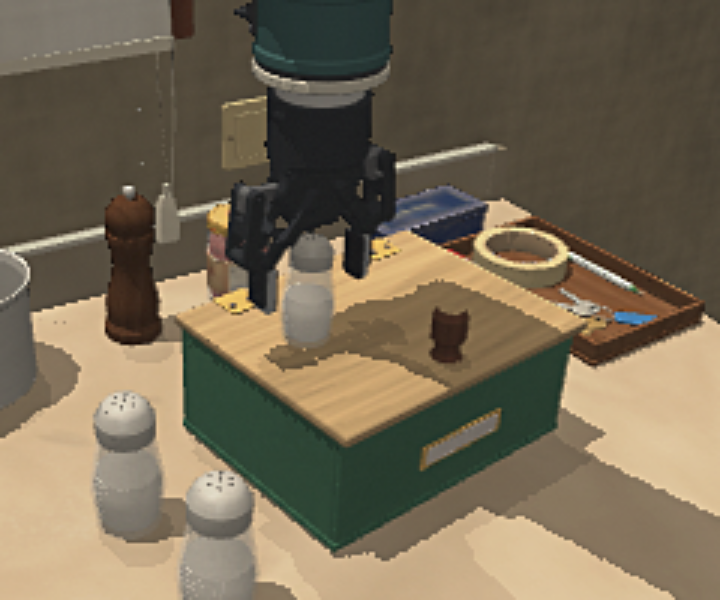

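The shaker stands between the two fingers at full crop (308,290), with the fingers at about (262,270) and (358,250). Now I'll close and lift.

Call:
apply_moves:
  series:
    - [1,[0,0,0],0]
    - [1,[0,0,0],0]
    - [1,[0,0,0],0]
    - [1,[0,0,0],0]
    - [1,[0,0,0],0]
    - [1,[0,0,0],0]
    - [1,[0,0,0],0]
    - [1,[0,0,0],0]
  grip_force: 30

```text
time_s: 6.15
ee_pos: [0.5358, 0.0979, 0.1489]
orientation: [-1.132, -1.324, 1.322]
contact_force: [-2.0, -1.0, 8.6]
grip_width: 0.04
```

```bash
python3 go.py 0.375 -0.185 0.26 98.98
python3 - <<'E'
from h import *
S=snap('scene')
cv2.imwrite('pics/p3.png',cv2.resize(S['img'][90:290,240:480],None,fx=3,fy=3)[:,:,::-1])
E
```

```text
pos [0.5358 0.0979 0.1489] jaw 98.93 shift [-0.6363 -0.2785  0.5065] twist -0.0003 tilt [ 0.    -1.    -0.001]
```

View pics/p3.png

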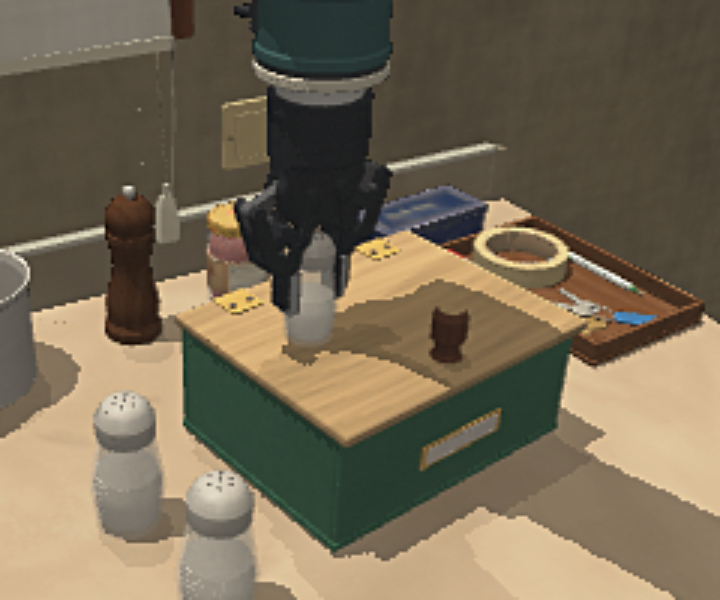

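The fingers have closed on the waist of the shaker at 40 mm opening, and it's still upright. Lifting next.

Call:
apply_moves:
  series:
    - [1,[0,-0.03,0],0]
    - [1,[0,-0.08,0],0]
    - [1,[0,-0.14,0],0]
    - [1,[0,-0.21,0],0]
    - [1,[0,-0.27,0],0]
    - [1,[0,-0.28,0],0]
    - [1,[0,-0.28,0],0]

```text
time_s: 6.9
ee_pos: [0.5355, 0.0979, 0.261]
orientation: [-1.132, -1.324, 1.322]
contact_force: [-0.7, 0.2, -1.9]
grip_width: 0.0395
```

```bash
python3 go.py 0.375 -0.185 0.26 98.98
python3 - <<'E'
from h import *
S=snap('scene')
cv2.imwrite('pics/p4.png',cv2.resize(S['img'][60:290,240:480],None,fx=2.5,fy=2.5)[:,:,::-1])
E
```

```text
pos [0.5355 0.0979 0.261 ] jaw 98.93 shift [-0.6363  0.0015  0.5062] twist -0.0003 tilt [ 0.    -1.    -0.001]
```

View pics/p4.png

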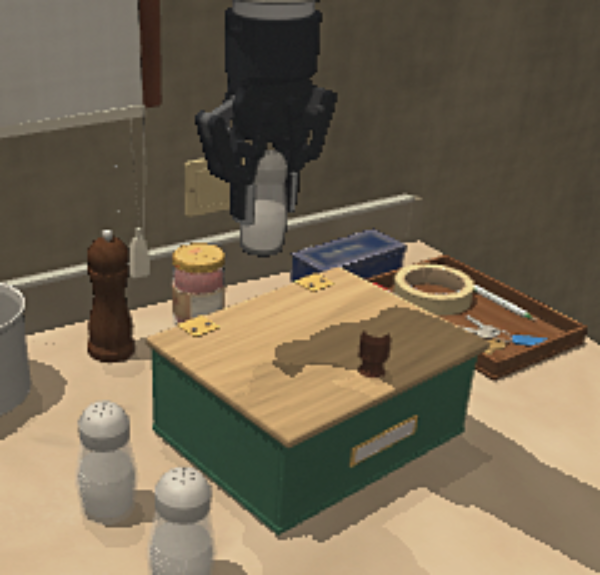

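Call:
apply_moves:
  series:
    - [1,[-0.1,0,0.08],0]
    - [1,[-0.2,0,0.16],0]
    - [1,[-0.3,0,0.24],0]
    - [1,[-0.4,0,0.32],0]
    - [1,[-0.5,0,0.4],0]
    - [1,[-0.57,0,0.46],0]
    - [1,[-0.61,0,0.49],0]
    - [1,[-0.637,0,0.507],0]
    - [1,[-0.637,0,0.507],0]
    - [1,[-0.637,0,0.507],0]

```text
time_s: 7.95
ee_pos: [0.3744, -0.1849, 0.2596]
orientation: [-1.131, -1.322, 1.323]
contact_force: [-0.1, -0.9, -1.3]
grip_width: 0.0399
```

```bash
python3 go.py 0.375 -0.185 0.029 98.98
python3 - <<'E'
from h import *
S=snap('scene');T=snap('top')
a=cv2.resize(S['img'][60:260,390:590],None,fx=2,fy=2);b=cv2.resize(T['img'][140:340,340:540],None,fx=2,fy=2)
cv2.imwrite('pics/p5.png',cv2.hconcat([a,b])[:,:,::-1])
for z in(.025,.115): print(proj(S,[.375,-.185,.232+z-.025]))
E
```

```text
pos [ 0.3744 -0.1849  0.2596] jaw 98.93 shift [-0.0006  0.5764 -0.002 ] twist -0.0003 tilt [ 0.    -1.     0.001]
[492.26438972 161.47561685]
[503.12896575 122.29417651]
```

View pics/p5.png

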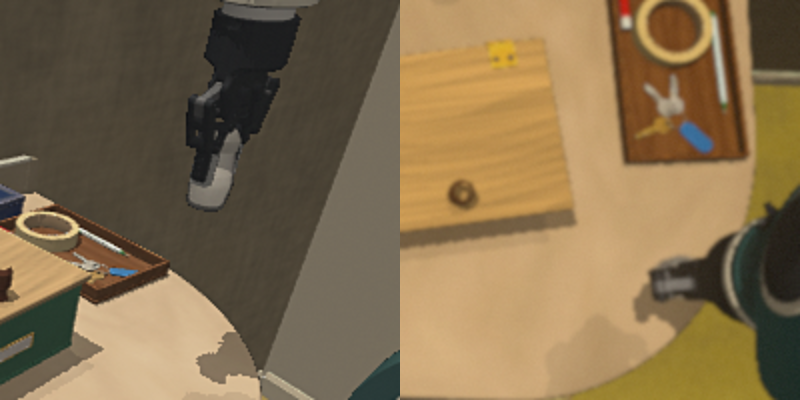

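Call:
apply_moves:
  series:
    - [1,[0,0.1,0],0]
    - [1,[0,0.2,0],0]
    - [1,[0,0.3,0],0]
    - [1,[0,0.38,0],0]
    - [1,[0,0.45,0],0]
    - [1,[0,0.5,0],0]
    - [1,[0,0.53,0],0]
    - [1,[0,0.55,0],0]
    - [1,[0,0.56,0],0]
    - [1,[0,0.565,0],0]
    - [1,[0,0.565,0],0]

```text
time_s: 9.15
ee_pos: [0.3749, -0.1854, 0.0345]
orientation: [-1.132, -1.324, 1.323]
contact_force: [-0.1, -0.4, -0.9]
grip_width: 0.0397
```

```bash
python3 go.py 0.375 -0.185 0.029 98.98
python3 - <<'E'
from h import *
S=snap('scene');T=snap('top')
a=cv2.resize(S['img'][120:270,370:520],None,fx=2.6,fy=2.6);b=cv2.resize(T['img'][170:320,380:530],None,fx=2.6,fy=2.6)
cv2.imwrite('pics/p6.png',cv2.hconcat([a,b])[:,:,::-1])
E
```

```text
pos [ 0.3749 -0.1854  0.0345] jaw 98.94 shift [ 0.0009  0.0138 -0.0004] twist -0.0002 tilt [-0.    -1.    -0.001]
```

View pics/p6.png

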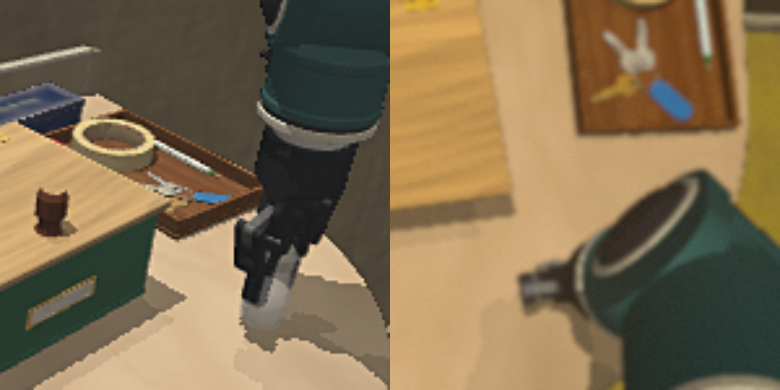

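The shaker is just above the worktop and leaning slightly. I'll lower it in small steps until it touches.

Call:
apply_moves:
  series:
    - [1,[0,0.005,0],0]
    - [1,[0,0.01,0],0]
    - [1,[0,0.012,0],0]
    - [1,[0,0.012,0],0]

```text
time_s: 9.65
ee_pos: [0.3745, -0.1854, 0.0292]
orientation: [-1.131, -1.323, 1.323]
contact_force: [0.1, -0.4, -1.0]
grip_width: 0.0399
```

Call:
apply_moves:
  series:
    - [1,[0,0.003,0],0]
    - [1,[0,0.005,0],0]
    - [1,[0,0.005,0],0]

```text
time_s: 9.95
ee_pos: [0.375, -0.1854, 0.0283]
orientation: [-1.132, -1.324, 1.322]
contact_force: [-9.4, 6.0, 43.4]
grip_width: 0.0398
```

It's in firm contact now at 43 N. I'll ease up a little, look, and then open gradually.

Call:
apply_moves:
  series:
    - [1,[0,-0.002,0],0]
    - [1,[0,-0.003,0],0]
    - [1,[0,-0.003,0],0]
  grip_force: 20

```text
time_s: 10.25
ee_pos: [0.3747, -0.1853, 0.0287]
orientation: [-1.132, -1.323, 1.323]
contact_force: [-1.6, 1.5, 8.5]
grip_width: 0.0398
```

Run:
```python
from h import *
S=snap('scene');T=snap('top')
a=cv2.resize(S['img'][180:270,420:510],None,fx=6,fy=6)
cv2.imwrite('pics/p7.png',a[:,:,::-1])
```

```text
(no output)
```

View pics/p7.png

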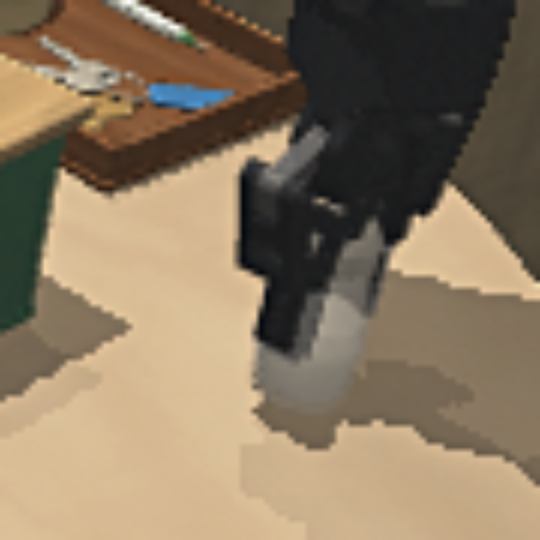

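Call:
apply_moves:
  series:
    - [0.1,[0,0,0],0]
    - [0.05,[0,0,0],0]
    - [0.0,[0,0,0],0]
    - [-0.05,[0,0,0],0]
    - [-0.1,[0,0,0],0]
    - [-0.2,[0,0,0],0]
    - [-0.4,[0,0,0],0]
    - [-0.7,[0,0,0],0]
    - [-1,[0,0,0],0]
    - [-1,[0,0,0],0]
    - [-1,[0,0,0],0]

```text
time_s: 11.45
ee_pos: [0.3746, -0.1854, 0.0285]
orientation: [-1.131, -1.323, 1.323]
contact_force: [-0.7, 0.0, 0.1]
grip_width: 0.0853
```

```bash
python3 go.py 0.375 -0.185 0.26 98.98
python3 - <<'E'
from h import *
S=snap('scene');T=snap('top')
a=cv2.resize(S['img'][180:270,420:510],None,fx=6,fy=6)
cv2.imwrite('pics/p8.png',a[:,:,::-1])
E
```

```text
pos [ 0.3746 -0.1854  0.0285] jaw 98.93 shift [ 0.0007 -0.5787 -0.0012] twist -0.0003 tilt [-0. -1. -0.]
```

View pics/p8.png

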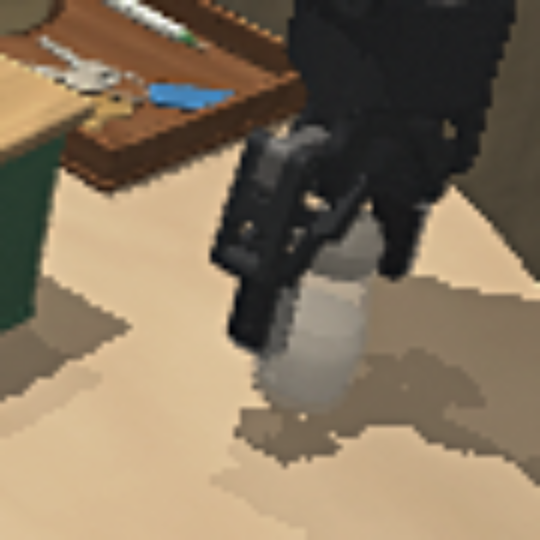

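The fingers are open and the shaker is standing free. I'll raise straight up, then check it.

Call:
apply_moves:
  series:
    - [-1,[0,-0.04,0],0]
    - [-1,[0,-0.1,0],0]
    - [-1,[0,-0.18,0],0]
    - [-1,[0,-0.28,0],0]
    - [-1,[0,-0.38,0],0]
    - [-1,[0,-0.48,0],0]
    - [-1,[0,-0.55,0],0]
    - [-1,[0,-0.58,0],0]
    - [-1,[0,-0.58,0],0]

```text
time_s: 12.45
ee_pos: [0.3751, -0.1854, 0.2615]
orientation: [-1.133, -1.325, 1.322]
contact_force: [-0.5, -0.3, -0.7]
grip_width: 0.0855
```

```bash
python3 go.py 0.4615 0.0175 0.26 98.98
python3 - <<'E'
from h import *
S=snap('scene');T=snap('top')
a=cv2.resize(S['img'][140:270,390:520],None,fx=3,fy=3);b=cv2.resize(T['img'][170:300,360:490],None,fx=3,fy=3)
cv2.imwrite('pics/p9.png',cv2.hconcat([a,b])[:,:,::-1])
th=np.linspace(0,2*np.pi,40);p=np.array([proj(S,np.array([.375,-.1855,z])+[.022*np.cos(t),.022*np.sin(t),0]) for t in th for z in(0,.09)])
print('pred',p.min(0),p.max(0))
for d in ctrl.outline_of('scene','salt_shaker'):
    ys,xs=np.nonzero(d['mask']);print(d['score'],xs.min(),xs.max(),ys.min(),ys.max())
E
```

```text
pos [ 0.3751 -0.1854  0.2615] jaw 98.95 shift [ 0.4674  0.0043 -0.2923] twist -0.0002 tilt [-0.    -1.    -0.002]
pred [460.33182572 209.79058071] [487.43339086 249.7225966 ]
0.93 462 482 214 247
0.68 287 333 296 364
0.58 270 294 222 269
```

View pics/p9.png

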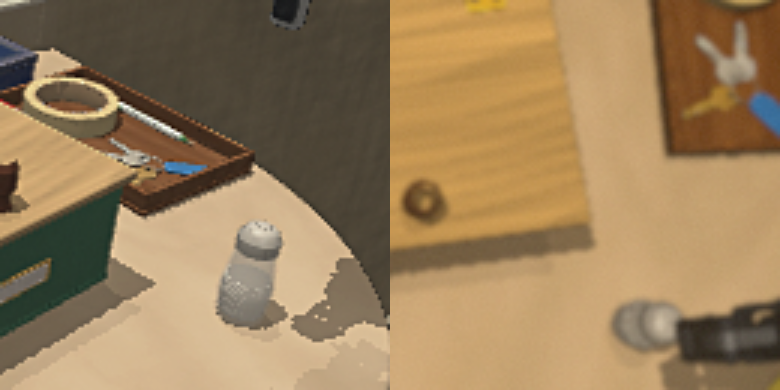

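The shaker stands upright on the worktop at scene (472,231), well clear of the bin. Now to the knob.

Call:
apply_moves:
  series:
    - [-1,[0.466,0,-0.292],0]
    - [-1,[0.466,0,-0.292],0]
    - [-1,[0.466,0,-0.292],0]
    - [-1,[0.466,0,-0.292],0]
    - [-1,[0.466,0,-0.292],0]
    - [-1,[0.466,0,-0.292],0]
    - [-1,[0.466,0,-0.292],0]
    - [-1,[0.466,0,-0.292],0]

```text
time_s: 13.4
ee_pos: [0.4605, 0.0158, 0.2599]
orientation: [-1.132, -1.321, 1.323]
contact_force: [-0.4, -0.2, -0.2]
grip_width: 0.0853
```

```bash
python3 go.py 0.4617 0.0172 0.127 98.98
python3 - <<'E'
from h import *
S=snap('scene');T=snap('top')
a=cv2.resize(S['img'][120:260,330:470],None,fx=2.7,fy=2.7);b=cv2.resize(T['img'][140:280,300:440],None,fx=2.7,fy=2.7)
cv2.imwrite('pics/p10.png',cv2.hconcat([a,b])[:,:,::-1])
E
```

```text
pos [0.4605 0.0158 0.2599] jaw 98.84 shift [ 0.0032  0.3322 -0.004 ] twist -0.0008 tilt [-0.    -1.     0.001]
```

View pics/p10.png

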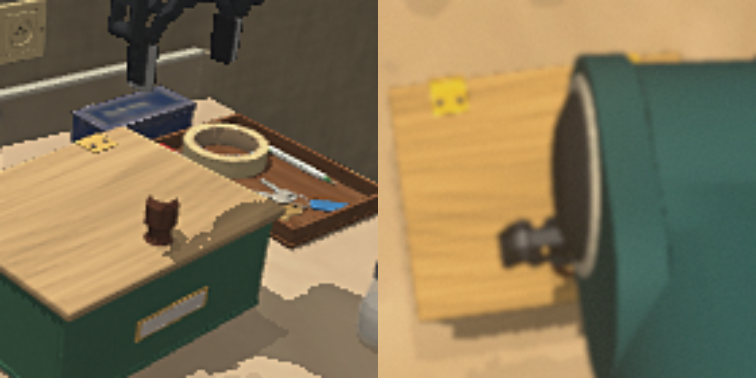

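Call:
apply_moves:
  series:
    - [-1,[0.003,0.1,-0.003],0]
    - [-1,[0.003,0.18,-0.003],0]
    - [-1,[0.003,0.25,-0.003],0]
    - [-1,[0.003,0.29,-0.003],0]
    - [-1,[0.003,0.32,-0.003],0]
    - [-1,[0.003,0.33,-0.003],0]
    - [-1,[0.003,0.33,-0.003],0]

```text
time_s: 14.2
ee_pos: [0.462, 0.018, 0.1286]
orientation: [-1.132, -1.323, 1.323]
contact_force: [-0.1, -0.6, 0.4]
grip_width: 0.0855
```

```bash
python3 go.py 0.4617 0.0172 0.127 98.98
python3 - <<'E'
from h import *
S=snap('scene')
cv2.imwrite('pics/p11.png',cv2.resize(S['img'][140:250,330:470],None,fx=5,fy=5)[:,:,::-1])
E
```

```text
pos [0.462  0.018  0.1286] jaw 98.9 shift [-0.0018  0.004   0.0012] twist -0.0004 tilt [-0. -1.  0.]
```

View pics/p11.png

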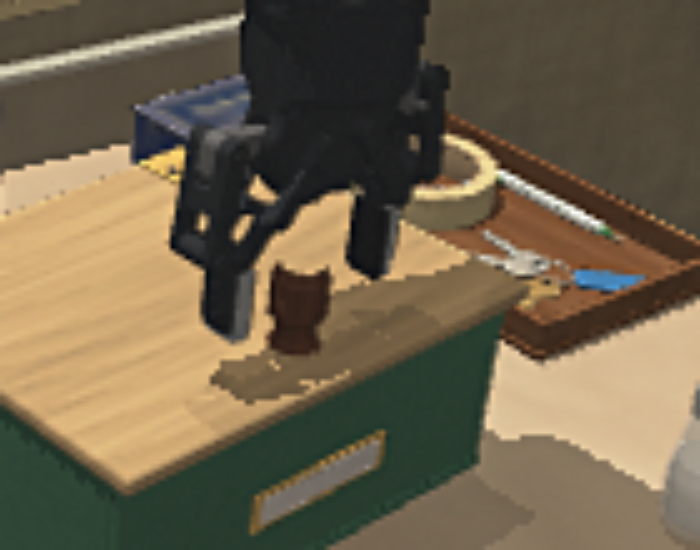

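The knob at crop (300,305) lies between the pads at (227,300) and (373,245). Closing.

Call:
apply_moves:
  series:
    - [1,[0,0.002,0],0]
    - [1,[0,0.002,0],0]
    - [1,[0,0.002,0],0]
    - [1,[0,0.002,0],0]
    - [1,[0,0.002,0],0]
    - [1,[0,0.002,0],0]
    - [1,[0,0.002,0],0]
    - [1,[0,0.002,0],0]
    - [1,[0,0.002,0],0]
  grip_force: 40

```text
time_s: 15.15
ee_pos: [0.4623, 0.0176, 0.1282]
orientation: [-1.133, -1.323, 1.323]
contact_force: [-2.5, -4.8, 8.3]
grip_width: 0.0264
```

Run:
```python
from h import *
S=snap('scene');st=ctrl.get_state();print(st['grip_width'],st['contact_force'],st['moment'])
cv2.imwrite('pics/p12.png',cv2.resize(S['img'][140:250,330:470],None,fx=5,fy=5)[:,:,::-1])
# arc: shifts from start, along bin -> tool axes (bin x = -tool z when jaw=bin y)
M=R.from_rotvec(st['orientation']).as_matrix();print(M.round(3))
p0=np.arctan2(.038,.175);r=np.hypot(.038,.175)
a=np.radians(8.98)
for t in range(0,46,3):
    ph=p0+np.radians(t)
    du=-r*np.cos(ph)+.175;dz=r*np.sin(ph)-.038
    print(t,(M.T@np.array([du*np.cos(a),du*np.sin(a),dz])/.4).round(3))
```

```text
0.026594368563560816 [-1.19034763 -4.58068765  9.07139116] [-1.17386313  0.37738668  0.00217998]
[[-0.155  0.001 -0.988]
 [ 0.988 -0.001 -0.155]
 [-0.001 -1.    -0.001]]
0 [ 0.  0. -0.]
3 [-0.    -0.023 -0.006]
6 [-0.    -0.045 -0.012]
9 [-0.    -0.067 -0.02 ]
12 [-0.    -0.089 -0.029]
15 [-0.   -0.11 -0.04]
18 [-0.    -0.131 -0.051]
21 [-0.    -0.15  -0.063]
24 [-0.    -0.17  -0.077]
27 [ 0.    -0.188 -0.091]
30 [ 0.    -0.206 -0.106]
33 [ 0.    -0.223 -0.122]
36 [ 0.    -0.239 -0.14 ]
39 [ 0.    -0.254 -0.157]
42 [ 0.    -0.268 -0.176]
45 [ 0.    -0.281 -0.195]
```

View pics/p12.png

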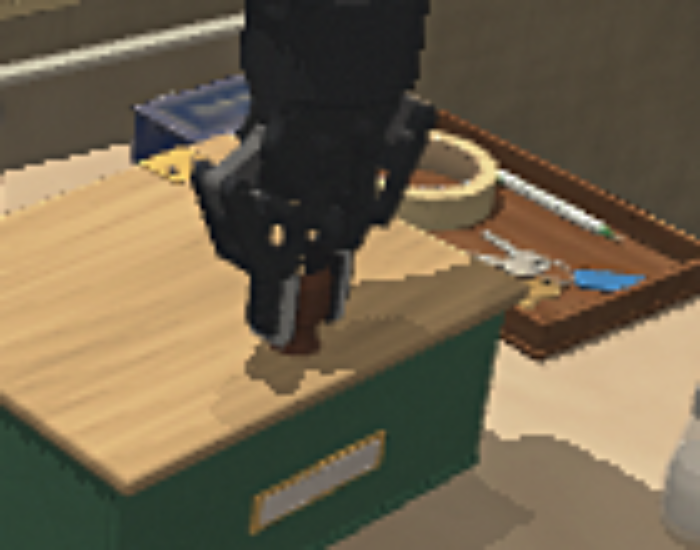

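The knob is held at 26.5 mm opening. I'll swing the lid along its arc, first to about 24 degrees.

Call:
apply_moves:
  series:
    - [1,[0,-0.012,-0.003],0]
    - [1,[0,-0.023,-0.006],0]
    - [1,[0,-0.034,-0.009],0]
    - [1,[0,-0.045,-0.012],0]
    - [1,[0,-0.056,-0.016],0]
    - [1,[0,-0.067,-0.02],0]
    - [1,[0,-0.078,-0.024],0]
    - [1,[0,-0.089,-0.029],0]
    - [1,[0,-0.1,-0.034],0]
    - [1,[0,-0.11,-0.04],0]
    - [1,[0,-0.121,-0.046],0]
    - [1,[0,-0.131,-0.051],0]
    - [1,[0,-0.141,-0.057],0]
    - [1,[0,-0.15,-0.063],0]
    - [1,[0,-0.16,-0.07],0]
    - [1,[0,-0.17,-0.077],0]
    - [1,[0,-0.17,-0.077],0]

```text
time_s: 16.9
ee_pos: [0.4919, 0.0224, 0.1958]
orientation: [-1.131, -1.321, 1.324]
contact_force: [-5.0, -4.1, -0.5]
grip_width: 0.0262
```

Run:
```python
from h import *
S=snap('scene')
cv2.imwrite('pics/p13.png',cv2.resize(S['img'][90:260,280:500],None,fx=3.4,fy=3.4)[:,:,::-1])
```

```text
(no output)
```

View pics/p13.png

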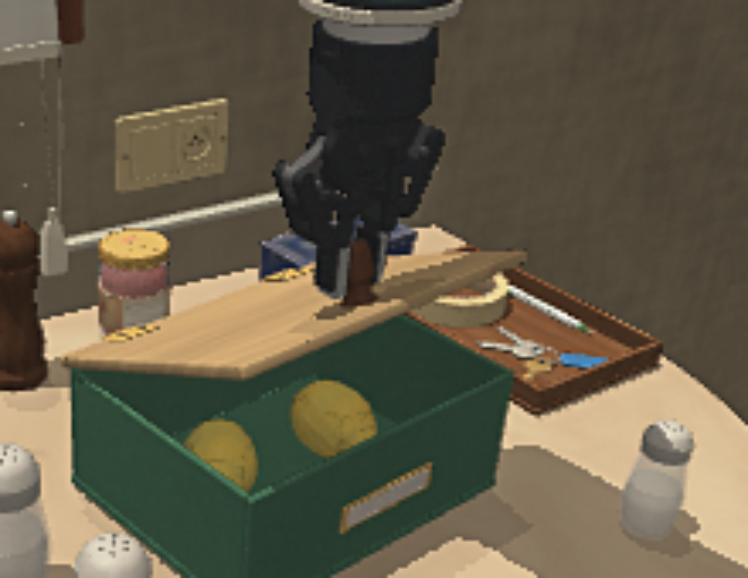

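The lid opens with the knob held, forces are small, and both lemons are visible. Continuing to 45 degrees.

Call:
apply_moves:
  series:
    - [1,[0,-0.009,-0.007],0]
    - [1,[0,-0.018,-0.014],0]
    - [1,[0,-0.027,-0.021],0]
    - [1,[0,-0.036,-0.029],0]
    - [1,[0,-0.045,-0.037],0]
    - [1,[0,-0.053,-0.045],0]
    - [1,[0,-0.061,-0.054],0]
    - [1,[0,-0.069,-0.063],0]
    - [1,[0,-0.077,-0.071],0]
    - [1,[0,-0.084,-0.08],0]
    - [1,[0,-0.091,-0.089],0]
    - [1,[0,-0.098,-0.099],0]
    - [1,[0,-0.105,-0.109],0]
    - [1,[0,-0.111,-0.118],0]
    - [1,[0,-0.111,-0.118],0]
    - [1,[0,-0.111,-0.118],0]
    - [1,[0,-0.111,-0.118],0]

```text
time_s: 18.65
ee_pos: [0.5386, 0.03, 0.2403]
orientation: [-1.131, -1.322, 1.324]
contact_force: [-6.7, -3.3, 5.3]
grip_width: 0.0264
```

```bash
cat > chk.py <<'E'
from h import *
import sys
S=snap('scene');st=ctrl.get_state();print(st['ee_pos'].round(4),st['grip_width'],st['contact_force'].round(1),st['time_s'])
im=cv2.cvtColor(S['img'],cv2.COLOR_RGB2BGR).copy()
c,s=np.cos(.1567),np.sin(.1567)
for deg,col in((38,(255,0,0)),(45,(0,0,255)),(52,(0,255,0))):
    t=np.radians(deg);q=[]
    for u,v in((-.209,.134),(-.209,-.134),(.003,-.134),(.003,.134)):
        w=.01;U=.1+u*np.cos(t)+w*np.sin(t);Z=.11-u*np.sin(t)+w*np.cos(t)
        q.append(proj(S,[.5354+c*U-s*v,.0293+s*U+c*v,Z]))
    cv2.polylines(im,[np.array(q).round().astype(np.int32)],True,col,1)
cv2.imwrite('pics/'+sys.argv[1],cv2.resize(cv2.hconcat([im[90:260,280:500],cv2.cvtColor(S['img'],cv2.COLOR_RGB2BGR)[90:260,280:500]]),None,fx=1.8,fy=1.8))
cv2.imwrite('pics/b'+sys.argv[1],cv2.resize(im[90:260,280:500],None,fx=3.5,fy=3.5))
E
python3 chk.py p14.png
```

```text
[0.5385 0.03   0.2402] 0.026571129278185307 [-5.2 -3.3  4.8] 18.7
```

View pics/bp14.png

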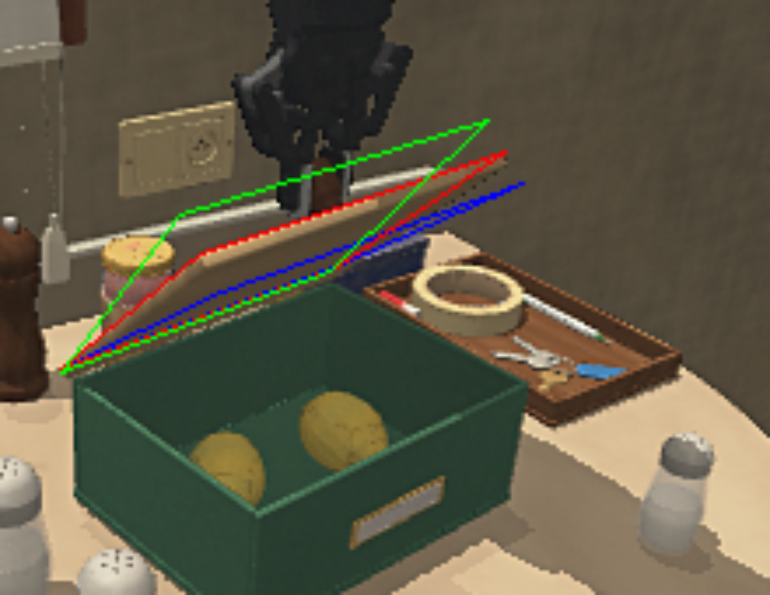

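View pics/p14.png

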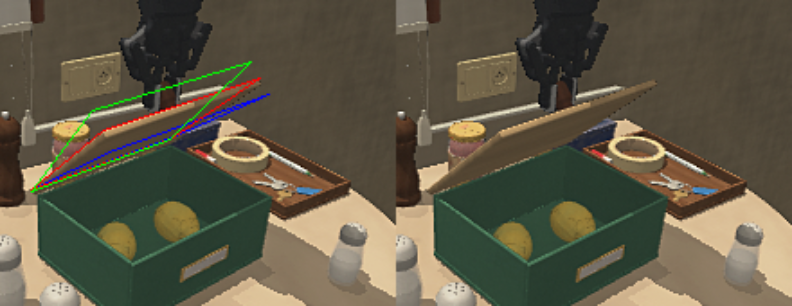

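The lid's edge coincides with the projected 45-degree outline (red). The knob is gripped at 26.5 mm with small, steady forces, and the shaker stands upright at front right. Handing in.

```bash
python3 -c "
from cell import ctrl
s=ctrl.get_state();print(abs(s['qd']).max(),s['grip_width']);print(ctrl.job_done())"
```

```text
0.0010441860835289658 0.026571129278185307
the job is handed in; nothing more can be done
None
```

The salt shaker is off the lid and standing upright on the worktop at the bin's front right. The lid is up at about 45 degrees, and the gripper is still holding it by the knob. I handed the job in at about 18.7 s; no verdict is reported.

**Last checks:**
- **Lid:** its edge matched the projected 45-degree outline in the scene picture, perhaps 44 degrees on the right side. The arm was still, the knob was held at 26.5 mm opening, and the outside forces were about 3 to 5 N on each axis.
- **Shaker:** it is upright and released, about 7 cm clear of the bin. The two larger look-alikes and the other things were not handled.
- **One rough spot:** the shaker leaned slightly in the grip, and on touch-down the wrist force rose briefly to about 43 N. I eased it to about 8 N before releasing, and it stood straight.
- **Not checked:** I did not measure the jam jar, pepper mill and mug again at the end. The last picture shows the jar and part of the mill clear of the lid, but not the mug.

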